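Clip a load switch into its base and throw it on

TASK

The loose load switch lies on its side: stand it upright on its back on the bench, let go, and take it again by its raised front. With its lever still off and its on end pointing away from you like that of the switch already on the panel, push it straight down into the empty base between its neighbours until both spring clips snap over it and it sits fully home. Then throw its lever over centre until it clicks and stays on, leaving the other switch on and the new one clipped home.

Things in the scene. Friction and masses are not known exactly. Their poses are not given: they have to be found in the camera images.
- load_switch: Loose light-grey three-pole switch, black lever in its front, 0.27 to 0.44 kg. Origin: centre of its flat back; z from back to front, x along its length to the on end, y across. Body 90 long (x), 54 wide (y), 40 mm deep (z); back edges of both ends bevelled 7 x 11 mm; 6.5 mm deep clip notches in both ends at z = 13 to 24 mm. Starts lying on its +y side, 54 mm high, front to the left.
- load_front (a point): Centre of the loose switch's front face, on its z axis 76 mm from the back. The raised front between z = 40 and 76 mm is a block 45 mm long (x +-22.5) and 54 mm wide (y +-27): the part to hold, across its 45 mm. The lever stands 20 to 23 mm out of this face, at its centre.
- load_on_end (a point): Point on the +x (on) end of the loose switch: its x = 45, y = 0, z = 30 mm.
- load_lever (a joint): Lever of the loose switch, rad: 0 = off (leans 0.45 rad towards its -x end, as at the start), 0.9 = on (leans 0.45 rad towards +x). Its spring drives it to the nearer stop; dead centre is 0.45: short of it the lever springs back, past it it snaps over by itself. Turns about the switch's y axis at z = 72 mm on the centre line. Starting it takes 0.13 N m (6 to 8 N).
- load_lever_tip (a point): Outer end of that lever, 27 mm from its pivot; the lever is 20 mm wide and 7 to 8 mm thick.
- panel: Mounting plate of a small control panel, flat on the bench, fixed: 206 (x) x 224 (y) x 10 mm. Origin: centre of its underside; x points away from the robot (turned up to 0.25 rad), y along its rail. A wiring duct runs along its far edge (x = 64 to 96, up to 49 mm above the bench), a terminal row along its near edge (x = -97 to -63, up to 42 mm).
- seat (a point): Centre of the floor of the empty plug-in base at the middle of the panel, 16 mm above the bench, axes as the panel's. Home, the switch has its origin here, z up, x the same way. The gap between the neighbours is 61 mm wide (3.5 mm play each side); they are as high as the switch, so only its raised front can be held there, across its length. Low end lips leave 1.5 mm play each end.
- clip_near_nose (a point): Inner face of the round nose (7 mm thick, 20 mm wide) of the spring-steel clip at the near end of the base, 33 mm above the bench, 39 mm from the seat's centre; its flared lip rises to 44 mm. The clip springs outwards as the switch is pushed down and snaps into its notch. Both clips together take 10 to 20 N straight down.
- clip_far_nose (a point): The same point of the like clip at the far end of the base.
- feed_switch: Fixed switch of the same shape as the loose one, beside the empty base on one side (left or right varies), 57.5 mm from the seat's centre. Origin and axes as for the loose switch; its back is 16 mm above the bench.
- feed_lever (a joint): Lever of that fixed switch, same values: starts on (0.9), leaning away from the robot, and must stay on.
- contactor: Fixed dark contactor block, 90 x 54 x 83 mm, on the other side of the empty base, 57.5 mm from the seat's centre. Origin: centre of its back, 16 mm above the bench.

How it is judged:
On the way, in this order (a step that is already met when the one before it is completed fails the run):
1. the loose switch stands upright on its back on the bench, let go (angle between load_switch's own z axis and vertical below 0.12 rad and height (world z) of load_switch below 0.008 m and contact force between the fingers and load_switch below 0.1 N), for 0.2 s.
2. the switch sits home in the base under both clips, its lever still off (z of load_switch in the frame of seat between -0.003 and 0.003 m and x of load_switch in the frame of seat between -0.004 and 0.004 m and y of load_switch in the frame of seat between -0.006 and 0.006 m and angle between the z axis of load_switch and the z axis of seat, either way round below 0.06 rad and angle between the x axis of load_switch and the x axis of seat, either way round below 0.1 rad and x of load_on_end in the frame of seat above 0.03 m and value of joint load_lever below 0.3 rad), for 0.2 s.
3. its lever has been thrown over centre to on (z of load_switch in the frame of seat between -0.003 and 0.003 m and x of load_switch in the frame of seat between -0.004 and 0.004 m and y of load_switch in the frame of seat between -0.006 and 0.006 m and angle between the z axis of load_switch and the z axis of seat, either way round below 0.06 rad and angle between the x axis of load_switch and the x axis of seat, either way round below 0.1 rad and x of load_on_end in the frame of seat above 0.03 m and value of joint load_lever above 0.8 rad), for 0.2 s.
At the end, for the whole second after the job is handed in: The load switch sits home on the base floor (within 3 mm in height, 4 mm along, 6 mm across, level, on end away from the robot), its lever is fully over to on (above 0.8 rad), the other switch is still on, and all is at rest (all of step 3 and value of joint feed_lever above 0.7 rad and linear speed of load_switch below 0.02 m/s); the robot touches nothing.
It fails at once if the lever of the other switch is thrown off (value of joint feed_lever below 0.45 rad).
It also fails if it takes over 64 s, if anything falls off the work surface, if the arm or the gripper's body presses on something with over 40 N, if the wrist force passes 120 N, or if a joint passes its speed limit or range.

ROBOT

A 6-joint arm with a two-finger parallel gripper is mounted at the origin on a cart in front of the work surface, level with it; the furniture and walls round the work are solid. World frame = base frame: x ahead of the robot, y to its left, z up, the work surface at z = 0. Lengths are in m, angles in rad, forces in N, time in s.
With the tool pointing down it reaches from about 0.225 to 0.875 m from the base axis. Payload 3.4 kg.
Tool frame: the origin (TCP) lies at the very end of the fingers, on their centre line; the grasp point (between the pads) lies 19 mm behind it; z points along the fingers, y is the line along which they close (so a half turn about z gives the same grasp; the last joint's range is limited). The gripper opens to 85 mm and grips with 20 to 120 N. Pads are 22 mm wide; open, the fingers measure 114 mm over their backs; the gripper's body (76 mm by 85 mm) begins 54 mm behind the grasp point. The pads swing forward as they close: fully open they stand 13 mm farther back than shut.
Start: joints at [1.212, 0.276, 1.505, -0, 1.361, -0.121], TCP at [0.135, 0.559, 0.231] pointing down, gripper open.
Joint ranges: [-2.89, 2.89], [-0.75, 2.08], [0.22, 2.7], [-1.18, 4.32], [0.11, 2.71], [-2.7, 2.7]. Speed limits (rad/s): [2.57, 2.57, 3.14, 3.14, 3.14, 3.14].

INTERFACE

Orientations are given as a unit quaternion [w, x, y, z].
In Python, from rig import manip, get_image, camera_info gives the robot as it stands. The module is installed in compiled form; this text tells all that it offers.
- The arm moves only by the shell command python3 -m crank 'ROWS' [FORCE]. ROWS is a JSON object of lists of equal length, an entry for each row: "translation": the shift along the tool's x, y, z in mm, a list of three; "roll": the turn about the tool's z in rad; "fingers": the opening, from 0 (shut) to 1 (fully open). A call has 1 to 8 rows; each row shifts and turns the commanded pose from where the row before left it, along the tool's axes as they then stand; what a row does not reach is not made up. A row lasts 1/10 s, in which the tool goes at most 50 mm and 8.59 degrees, less where a joint would pass 70% of its speed; a pose out of reach is approached as far as the arm can. A call is refused whole if a number of a shift passes 50 or a number of a turn 0.15, either way. A call with a gripper value outside its range is refused whole. The fingers move at their own pace and stop on an object; FORCE is the grip in N (left out, the last holds). Time passes only in rows, so rows that do not move let the fingers close. It gives the time, the measured TCP pose, the force, the opening and the grip force at its end, in the units of the state.
- manip.get_state(): the state, without advancing time (a new reading comes with each control period).
- get_image(name): name is "scene" or "top"; returns the picture (480x640x3 uint8, blue, green, red); there is no depth.
- camera_info(name): a dict with "mtx" (3x3 intrinsics, pixels), "rvec" (rotation vector, rad) and "tvec" (3), from world to camera coordinates, as OpenCV has them. Camera axes: x right, y down, z forward; pixel columns grow to the right and rows downward; lengths in m; the calibration is good to about 2 mm. A picture is of the moment at which its call begins. camera_info takes no time and is no camera call.
- manip.sign_off(): hands the job in; it is judged then, once.
The state is a dict: "clock": time; "qpos": joint angles; "qd": joint speeds; "effort": joint torques, N m; "position": TCP position; "ee_rot": TCP orientation; "contact_force": force on the tool from outside, world axes, zero at the start; "moment": the same for the moment, N m; "width": finger opening in m; "gripper_force": force on a finger pad.
Only numpy, scipy, OpenCV 4.12 (cv2) and the standard library are available. Lean on these libraries where they do the work, as an engineer would, in place of code of your own. Each camera call takes 0.05 s, during which the arm holds its last target. There are 200 camera calls.

## Working session

There is one attempt and no reset: what is moved stays moved. The work goes in short steps, Python scripts to look and compute and a shell command to move; the robot and the scene stay as the last step left them, time stands still between calls to the robot, and variables do not carry over. Pictures are saved under pics/ and viewed, at most 10 in all, crops included, and the job is handed in when it is done.

```bash
mkdir -p pics
python3 - <<'E'
from rig import manip,get_image,camera_info
import cv2
s=manip.get_state();print(s['position'],s['ee_rot'],s['width'],s['clock'])
for n in('scene','top'):
    im=get_image(n);cv2.imwrite(f'pics/{n}0.png',im);c=camera_info(n)
    R=cv2.Rodrigues(c['rvec'])[0] if not hasattr(c['rvec'],'x') else 0
    import numpy as np
    print(n,c['mtx'],-R.T@np.array(c['tvec']).ravel(),R)
E
```

```text
[0.13526036 0.55832015 0.23043065] [-2.06385247e-04  1.18607950e-01  9.92940732e-01 -9.02068545e-04] 0.08524040679948779 0.0
scene [[570.03029348   0.         317.32594496]
 [  0.         570.03029348 235.54625512]
 [  0.           0.           1.        ]] [-0.10379431 -0.61349255  0.46752529] [[ 0.63502506 -0.7724718   0.00552241]
 [-0.34631239 -0.29106829 -0.89182228]
 [ 0.69051496  0.56441702 -0.45235221]]
top [[439.39846464   0.         318.29197458]
 [  0.         439.39846464 242.74089864]
 [  0.           0.           1.        ]] [ 0.34128201 -0.16702905  0.93194069] [[-0.01578624 -0.9992753  -0.0346363 ]
 [-0.98645407  0.0212217  -0.16265917]
 [ 0.16327633  0.03159934 -0.9860742 ]]
```

View pics/scene0.png

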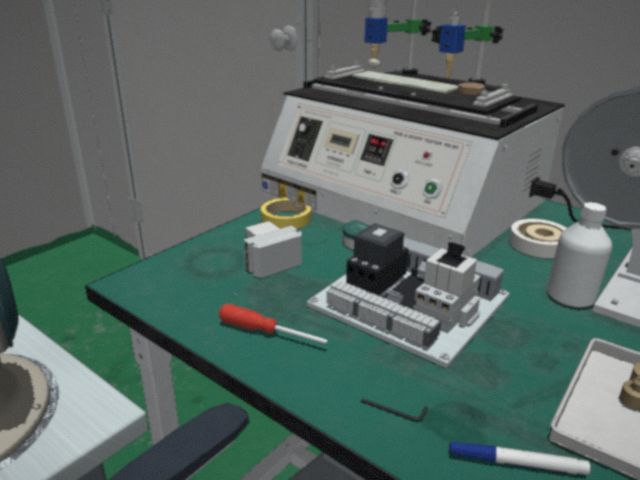

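View pics/top0.png

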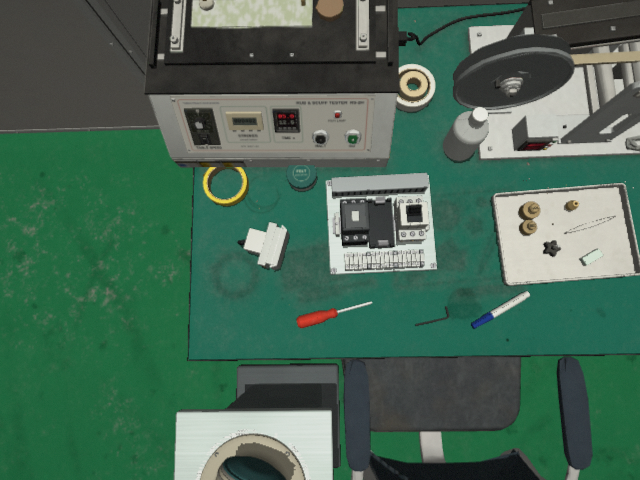

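The scene view shows the loose switch lying at about (273,250), its front to the left. The panel is at about (410,300), with the contactor (378,255) on the left of the empty base and the feed switch (448,275) on the right. In the top view the loose switch is at about (265,245), its lever at (241,243). The panel spans (328–436, 174–273). Next I'll enlarge both areas for exact pixels.

```bash
cat > h.py <<'E'
import numpy as np,cv2
from rig import manip,get_image,camera_info
def ray(n,uv,z):
    c=camera_info(n);R=cv2.Rodrigues(np.array(c['rvec']))[0];t=np.array(c['tvec']).ravel();C=-R.T@t
    uv=np.array(uv,float).reshape(-1,2)
    d=np.c_[cv2.undistortPoints(uv.reshape(-1,1,2),c['mtx'],None)[:,0],np.ones(len(uv))]@R
    return C+d*((z-C[2])/d[:,2])[:,None]
def proj(n,P):
    c=camera_info(n);return cv2.projectPoints(np.array(P,float).reshape(-1,1,3),np.array(c['rvec']),np.array(c['tvec']),c['mtx'],None)[0][:,0]
E
python3 - <<'E'
import cv2,numpy as np
im=cv2.imread('pics/top0.png')
a=cv2.resize(im[210:280,230:310],None,fx=5,fy=5,interpolation=cv2.INTER_CUBIC)
b=cv2.resize(im[165:285,320:445],None,fx=5,fy=5,interpolation=cv2.INTER_CUBIC)
a=np.vstack([a,np.zeros((250,400,3),np.uint8)])[:600,:]
b=cv2.resize(im[165:280,320:440],None,fx=5,fy=5,interpolation=cv2.INTER_CUBIC)
cv2.imwrite('pics/crop_b.png',b);cv2.imwrite('pics/crop_a.png',cv2.resize(im[210:280,230:310],None,fx=7,fy=7,interpolation=cv2.INTER_CUBIC))
E
```

```text
(no output)
```

View pics/crop_a.png

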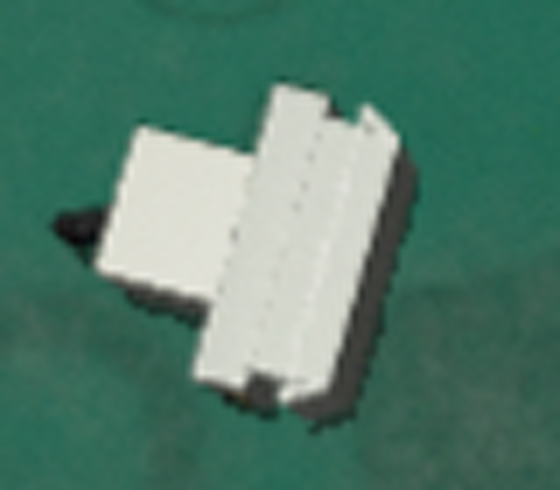

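View pics/crop_b.png

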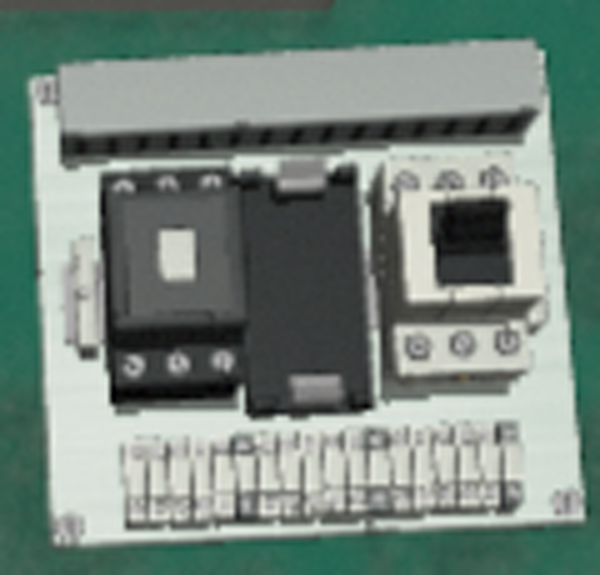

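The crops give clean corners. The loose switch's front corners are at crop (143,127) and (97,268), its shoulders at (275,85) and (193,377). The plate corners are at (53,545), (584,520) and (30,77), and the clip lips at about (301,178) and (315,388).

Run:
```python
from h import *
f=lambda p,s,o:(np.array(p,float)+.5)/s-.5+o
np.set_printoptions(precision=4,suppress=True)
A=ray('top',f([(143,127),(97,268),(275,85),(193,377),(255,155),(210,300)],7,(230,210)),.054)
print(A,np.linalg.norm(A[0]-A[1]),np.linalg.norm(A[2]-A[3]))
x=A[2]-A[3];x/=np.linalg.norm(x);yaw=np.arctan2(x[1],x[0])
zz=np.array([-x[1],x[0],0])
fr=(A[0]+A[1])/2;sh=(A[2]+A[3])/2
print('x axis',x,'yaw',yaw,'front',fr,'grip64',fr-.012*zz,sh+.024*zz)
B=ray('top',f([(53,545),(584,520),(30,77)],5,(320,165)),.010)
print(B,np.linalg.norm(B[0]-B[1]),np.linalg.norm(B[0]-B[2]))
y=B[0]-B[1];py=np.arctan2(-y[0],y[1]);print('panel yaw',py, np.arctan2(*(B[2]-B[0])[[1,0]]))
print('centre',(B[1]+B[2])/2)
C=ray('top',f([(301,178),(315,388)],5,(320,165)),.042);print('clips',C,C.mean(0),np.arctan2(*(C[0]-C[1])[[1,0]]))
# contactor top edge / feed front corners z .092
D=ray('top',f([(400,187),(541,184),(408,303),(545,303)],5,(320,165)),.092);print('feed front',D,D.mean(0))
```

```text
[[ 0.5209  0.0006  0.054 ]
 [ 0.4794  0.0136  0.054 ]
 [ 0.5325 -0.0382  0.054 ]
 [ 0.447  -0.0146  0.054 ]
 [ 0.5118 -0.0324  0.054 ]
 [ 0.4693 -0.0194  0.054 ]] 0.04348687547544964 0.08875502107039385
x axis [ 0.9642 -0.2653  0.    ] yaw -0.26852886590313774 front [0.5001 0.0071 0.054 ] grip64 [ 0.4969 -0.0044  0.054 ] [ 0.4961 -0.0033  0.054 ]
[[ 0.4277 -0.1615  0.01  ]
 [ 0.4339 -0.3833  0.01  ]
 [ 0.6321 -0.1556  0.01  ]] 0.22191301069959202 0.20446772219491222
panel yaw 0.02810900693981481 0.028793323312094478
centre [ 0.533  -0.2695  0.01  ]
clips [[ 0.5754 -0.2677  0.042 ]
 [ 0.4869 -0.27    0.042 ]] [ 0.5312 -0.2689  0.042 ] 0.02592401570049499
feed front [[ 0.5577 -0.3005  0.092 ]
 [ 0.5575 -0.3552  0.092 ]
 [ 0.5114 -0.3014  0.092 ]
 [ 0.5102 -0.3541  0.092 ]] [ 0.5342 -0.3278  0.092 ]
```

```bash
cat >> h.py <<'E'
from scipy.spatial.transform import Rotation as Ro
def to(p,yaw):
    "print tool-frame shift (mm) and roll to put the TCP at p with tool y along heading yaw (mod pi)"
    s=manip.get_state();q=s['ee_rot'];R=Ro.from_quat([q[1],q[2],q[3],q[0]]).as_matrix()
    d=R.T@(np.array(p)-s['position'])*1000
    w=np.arctan2(R[1,1],R[0,1]);r=-(yaw-w);r=(r+np.pi/2)%np.pi-np.pi/2
    print('t',round(s['clock'],2),'pos',s['position'].round(4),'shift',d.round(1),'roll',round(r,3),'F',np.round(s['contact_force'],1),'w',round(s['width'],4),'g',round(float(np.max(s['gripper_force'])),1))
E
python3 -m crank '{"translation":[[-30,-29,0],[-30,-29,0],[-30,-29,0],[-30,-29,0],[-30,-29,0],[-30,-29,0],[-30,-29,0],[-30,-29,0]],"roll":[0,0,0,0,0,0,0,0],"fingers":[1,1,1,1,1,1,1,1]}' 40
python3 -m crank '{"translation":[[-30,-29,0],[-30,-29,0],[-30,-29,0],[-30,-29,0],[-30,-29,0],[-30,-29,0],[-30,-29,0],[-30,-29,0]],"roll":[0,0,0,0,0,0,0,0],"fingers":[1,1,1,1,1,1,1,1]}'
python3 -m crank '{"translation":[[0,0,0],[0,0,0],[0,0,0],[0,0,0],[0,0,0],[0,0,0],[0,0,0],[0,0,0]],"roll":[0.147,0.147,0.147,0.147,0.147,0.147,0.147,0.147],"fingers":[1,1,1,1,1,1,1,1]}'
python3 -m crank '{"translation":[[0,0,0],[0,0,0],[0,0,0],[0,0,0]],"roll":[0.147,0.147,0.147,0],"fingers":[1,1,1,1]}'
python3 -c "
from h import *
to([.4965,-.004,.008],-.28)"
```

```text
clock: 0.9
position: [0.3144, 0.2752, 0.2311]
ee_rot: [-0.0, 0.118, 0.993, -0.0]
contact_force: [0.1, -0.4, -0.6]
width: 0.0854
gripper_force: 0.0
clock: 1.7
position: [0.493, -0.0068, 0.231]
ee_rot: [-0.0, 0.119, 0.993, 0.0]
contact_force: [0.3, 1.4, -0.3]
width: 0.0853
gripper_force: 0.0
clock: 2.5
position: [0.4923, -0.0051, 0.2308]
ee_rot: [-0.0, 0.652, 0.758, -0.0]
contact_force: [-0.0, 1.0, -0.5]
width: 0.0854
gripper_force: 0.0
clock: 2.9
position: [0.4923, -0.0051, 0.2309]
ee_rot: [-0.0, 0.8, 0.6, -0.0]
contact_force: [-0.9, 0.2, 0.0]
width: 0.0854
gripper_force: 0.0
t 2.9 pos [ 0.4923 -0.0051  0.2309] shift [  2.2   3.9 222.9] roll -0.004 F [-0.9  0.2  0. ] w 0.0854 g 0.0
```

```bash
python3 -m crank '{"translation":[[2,4,40],[0,0,40],[0,0,40],[0,0,40],[0,0,40],[0,0,22],[0,0,0]],"roll":[0,0,0,0,0,0,0],"fingers":[1,1,1,1,1,1,1]}' 20
python3 -m crank '{"translation":[[0,0,0],[0,0,0],[0,0,0],[0,0,0],[0,0,0],[0,0,0],[0,0,0],[0,0,0]],"roll":[0,0,0,0,0,0,0,0],"fingers":[0.4,0.4,0.4,0.4,0.4,0.4,0.4,0.4]}' 20
python3 -c "
from h import *
to([.4965,-.004,.008],-.28)
cv2.imwrite('pics/s1.png',get_image('scene')[180:320,200:360])"
```

```text
clock: 3.6
position: [0.4941, -0.0039, 0.0063]
ee_rot: [-0.003, 0.799, 0.601, -0.003]
contact_force: [-0.5, -0.5, 0.0]
width: 0.0854
gripper_force: 0.0
clock: 4.4
position: [0.4978, -0.0043, 0.0109]
ee_rot: [0.001, 0.8, 0.6, 0.001]
contact_force: [-1.5, 1.2, 6.6]
width: 0.045
gripper_force: 20.9
t 4.4 pos [ 0.4978 -0.0043  0.0109] shift [-0.1 -1.4  2.9] roll -0.004 F [-1.5  1.2  6.6] w 0.045 g 20.9
```

```bash
python3 -m crank '{"translation":[[0,0,-15],[0,0,-15],[0,0,-15],[0,0,-15],[0,0,-15],[0,0,-15],[0,0,0],[0,0,0]],"roll":[0,0,0,0,0,0,0,0],"fingers":[0.4,0.4,0.4,0.4,0.4,0.4,0.4,0.4]}' 20
python3 -c "
from h import *
to([.4965,-.004,.008],-.28)
im=get_image('scene')[150:310,190:370]
cv2.imwrite('pics/s2.png',cv2.resize(im,None,fx=3,fy=3))"
```

```text
clock: 5.25
position: [0.4969, -0.0043, 0.0994]
ee_rot: [0.0, 0.8, 0.6, 0.0]
contact_force: [0.1, 0.2, -3.5]
width: 0.0451
gripper_force: 22.4
t 5.25 pos [ 0.4969 -0.0043  0.0994] shift [ 0.2 -0.6 91.4] roll -0.004 F [ 0.1  0.2 -3.5] w 0.0451 g 22.4
```

View pics/s2.png

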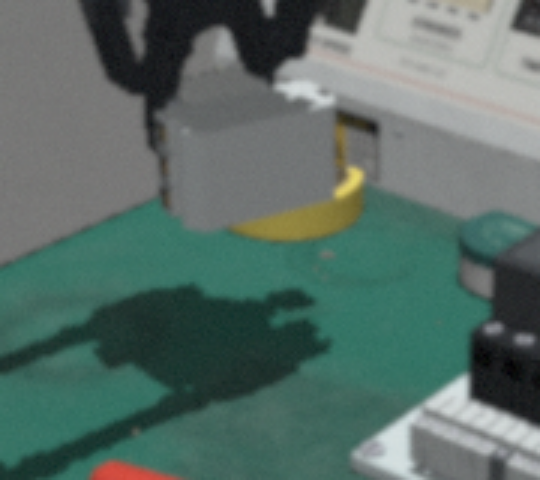

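The switch hangs from the grip (3.5 N, about 0.36 kg) but doesn't swing down on its own at 20 N. I'll lower it and check whether a wider finger target eases the grip enough to let it pivot.

```bash
python3 -m crank '{"translation":[[0,0,20],[0,0,14],[0,0,0],[0,0,0],[0,0,0]],"roll":[0,0,0,0,0],"fingers":[0.5,0.5,0.5,0.51,0.51]}' 20
python3 -m crank '{"translation":[[0,0,0],[0,0,0]],"roll":[0,0],"fingers":[0.52,0.52]}' 20
python3 -m crank '{"translation":[[0,0,0],[0,0,0]],"roll":[0,0],"fingers":[0.525,0.525]}' 20
python3 -c "
from h import *
to([.4965,-.004,.008],-.28)
im=get_image('scene')[150:310,190:370]
cv2.imwrite('pics/s3.png',cv2.resize(im,None,fx=3,fy=3))"
```

```text
clock: 5.8
position: [0.4975, -0.0044, 0.0656]
ee_rot: [0.0, 0.8, 0.6, 0.0]
contact_force: [0.0, -0.1, -2.8]
width: 0.045
gripper_force: 22.4
clock: 6.0
position: [0.4975, -0.0044, 0.0658]
ee_rot: [0.0, 0.8, 0.6, 0.0]
contact_force: [0.7, 0.0, -4.0]
width: 0.0448
gripper_force: 22.4
clock: 6.2
position: [0.4971, -0.0044, 0.0655]
ee_rot: [0.0, 0.8, 0.6, 0.0]
contact_force: [0.2, -0.7, -3.1]
width: 0.045
gripper_force: 22.4
t 6.2 pos [ 0.4971 -0.0044  0.0655] shift [ 0.2 -0.7 57.5] roll -0.004 F [ 0.2 -0.7 -3.1] w 0.045 g 22.4
```

View pics/s3.png

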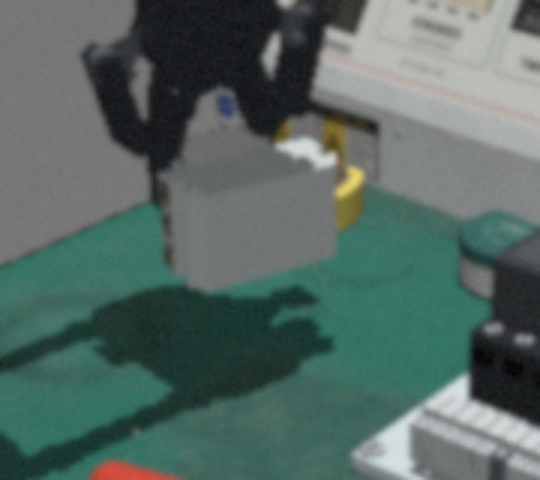

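The tilt hasn't changed and the force stays at 22 N. I'll set it back down and regrip just the front top corner, for a smaller contact patch and a longer gravity arm.

```bash
python3 -m crank '{"translation":[[0,0,20],[0,0,20],[0,0,14],[0,0,0],[0,0,0],[0,0,0]],"roll":[0,0,0,0,0,0],"fingers":[0.5,0.5,0.5,0.5,0.7,0.7]}' 20
python3 -m crank '{"translation":[[0,0,-15],[0,0,-14],[7,0,0],[0,0,0],[0,0,0],[0,0,0],[0,0,0],[0,0,0]],"roll":[0,0,0,0,0,0,0,0],"fingers":[0.7,0.7,0.7,0.4,0.4,0.4,0.4,0.4]}' 20
python3 -m crank '{"translation":[[0,0,-10],[0,0,-15],[0,0,-20],[0,0,0],[0,0,0]],"roll":[0,0,0,0,0],"fingers":[0.4,0.4,0.4,0.4,0.4]}' 20
python3 -c "
from h import *
to([.4965,-.004,.008],-.28)
im=get_image('scene')[150:310,190:370]
cv2.imwrite('pics/s4.png',cv2.resize(im,None,fx=3,fy=3))"
```

```text
clock: 6.85
position: [0.498, -0.0045, 0.0121]
ee_rot: [0.001, 0.8, 0.6, 0.001]
contact_force: [0.2, -0.3, -0.1]
width: 0.0597
gripper_force: 0.0
clock: 7.65
position: [0.4996, 0.0029, 0.0409]
ee_rot: [0.0, 0.8, 0.6, 0.001]
contact_force: [-0.4, 2.2, 8.4]
width: 0.0445
gripper_force: 19.6
clock: 8.15
position: [0.4986, 0.0025, 0.0848]
ee_rot: [-0.0, 0.8, 0.6, -0.0]
contact_force: [-0.1, 1.1, -3.1]
width: 0.0445
gripper_force: 21.7
t 8.15 pos [0.4986 0.0025 0.0848] shift [-6.8 -0.1 76.8] roll -0.004 F [-0.1  1.1 -3.1] w 0.0445 g 21.7
```

View pics/s4.png

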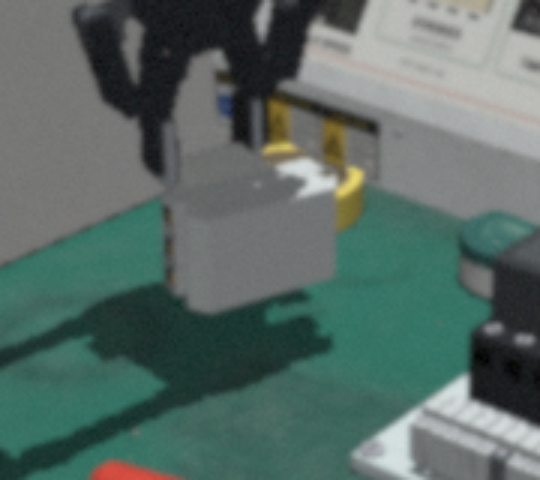

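It seems to have turned a little. The wrist moment over the weight gives the centre-of-mass offset, so I'll use that to follow the tilt while giving sharp upward jerks.

```bash
cat >> h.py <<'E'
def com():
    s=manip.get_state();q=s['ee_rot'];R=Ro.from_quat([q[1],q[2],q[3],q[0]]).as_matrix()
    print('moment tool',(R.T@np.array(s['moment'])).round(3),'F tool',(R.T@np.array(s['contact_force'])).round(2))
E
python3 -c "
from h import *
com()"
python3 -m crank '{"translation":[[0,0,-50],[0,0,-5],[0,0,15],[0,0,15],[0,0,15],[0,0,10],[0,0,0]],"roll":[0,0,0,0,0,0,0],"fingers":[0.4,0.4,0.4,0.4,0.4,0.4,0.4]}' 20
python3 -c "
from h import *
com()"
python3 -m crank '{"translation":[[0,0,-50],[0,0,-5],[0,0,15],[0,0,15],[0,0,15],[0,0,10],[0,0,0]],"roll":[0,0,0,0,0,0,0],"fingers":[0.4,0.4,0.4,0.4,0.4,0.4,0.4]}' 20
python3 -c "
from h import *
com()
im=get_image('scene')
cv2.imwrite('pics/s5.png',cv2.resize(im[150:310,190:370],None,fx=3,fy=3))"
```

```text
moment tool [ 0.002  0.088 -0.027] F tool [ 0.37 -0.6   3.84]
clock: 8.9
position: [0.4971, 0.0026, 0.083]
ee_rot: [-0.002, 0.8, 0.6, -0.002]
contact_force: [-0.3, -0.1, -3.8]
width: 0.0439
gripper_force: 22.5
moment tool [0.015 0.19  0.003] F tool [-0.15 -0.21  3.83]
clock: 9.6
position: [0.4979, 0.0025, 0.084]
ee_rot: [-0.001, 0.8, 0.6, -0.001]
contact_force: [-0.1, 0.8, -3.5]
width: 0.0442
gripper_force: 22.8
moment tool [0.005 0.109 0.01 ] F tool [ 0.72 -0.26  3.49]
```

```bash
cat >> h.py <<'E'
def off(n=8):
    M=[];F=[]
    for _ in range(n):
        im=get_image('scene');s=manip.get_state();q=s['ee_rot'];R=Ro.from_quat([q[1],q[2],q[3],q[0]]).as_matrix()
        M.append(R.T@np.array(s['moment']));F.append(R.T@np.array(s['contact_force']))
    M=np.mean(M,0);F=np.mean(F,0);print('M',M.round(4),'F',F.round(2),'com offset tool x mm',-1000*M[1]/F[2])
    return im
E
python3 -c "
from h import *
im=off()
to([.4965,-.004,.008],-.28)
# vertical edges of back face: intensity profile in columns
g=cv2.cvtColor(im,cv2.COLOR_BGR2GRAY)
for c in (268,280,292): print(c,g[185:265:2,c])
"
```

```text
M [-0.0138  0.0734  0.0177] F [ 0.15 -0.25  2.95] com offset tool x mm -24.840247185124717
t 10.05 pos [0.4993 0.0023 0.0857] shift [-6.9 -1.  77.7] roll -0.004 F [-1.3 -0.1 -3. ] w 0.0444 g 22.8
268 [ 27  23  22  36  61  68 103 120 120 120 123 121 121 121 120 113 114 114
 116 113 111 114 113 113 112 107 103 106 105 104 104 101 102 102 102  84
  51  45  40  42]
280 [ 92  91  83  67  62  76  98 171 121 104 101 103 126 175 138 116 113 120
 114 116 114 112 113 110 101 100 104 100 103 102 101 104 102  90  54  42
  45  42  46  47]
292 [ 44  83 109 109 106 112 115 112 104 103 105 117 185 217 219 220 218 219
 220 176 182 178 115 103 101 102 103 102 104 101 103  96  70  87  86  53
  43  46  41  44]
```

The jerks work: the back face has foreshortened from about 30 to 20 rows and the centre of mass is moving under the grip. I'll continue.

```bash
python3 -m crank '{"translation":[[0,0,-50],[0,0,-5],[0,0,15],[0,0,15],[0,0,15],[0,0,10],[0,0,0]],"roll":[0,0,0,0,0,0,0],"fingers":[0.4,0.4,0.4,0.4,0.4,0.4,0.4]}' 20
python3 -m crank '{"translation":[[0,0,-50],[0,0,-5],[0,0,15],[0,0,15],[0,0,15],[0,0,10],[0,0,0]],"roll":[0,0,0,0,0,0,0],"fingers":[0.4,0.4,0.4,0.4,0.4,0.4,0.4]}' 20
python3 -m crank '{"translation":[[0,0,-50],[0,0,-5],[0,0,15],[0,0,15],[0,0,15],[0,0,10],[0,0,0]],"roll":[0,0,0,0,0,0,0],"fingers":[0.4,0.4,0.4,0.4,0.4,0.4,0.4]}' 20
python3 -c "
from h import *
im=off(4)
to([.4965,-.004,.008],-.28)
cv2.imwrite('pics/s6.png',cv2.resize(im[150:310,190:370],None,fx=3,fy=3))
"
```

```text
clock: 10.75
position: [0.4977, 0.0025, 0.0838]
ee_rot: [-0.001, 0.8, 0.6, -0.001]
contact_force: [0.4, -0.6, -3.7]
width: 0.0443
gripper_force: 23.0
clock: 11.45
position: [0.498, 0.0025, 0.0842]
ee_rot: [-0.001, 0.8, 0.6, -0.001]
contact_force: [0.2, 0.3, -3.3]
width: 0.044
gripper_force: 23.0
clock: 12.15
position: [0.4981, 0.0025, 0.0842]
ee_rot: [-0.001, 0.8, 0.6, -0.001]
contact_force: [-0.2, -0.3, -4.1]
width: 0.0441
gripper_force: 23.0
M [ 0.0005  0.0528 -0.01  ] F [-0.21  0.35  2.7 ] com offset tool x mm -19.544240413616425
t 12.35 pos [0.4998 0.0023 0.0861] shift [-7.  -1.6 78. ] roll -0.004 F [-0.3 -0.6 -2.9] w 0.0443 g 23.0
```

View pics/s6.png

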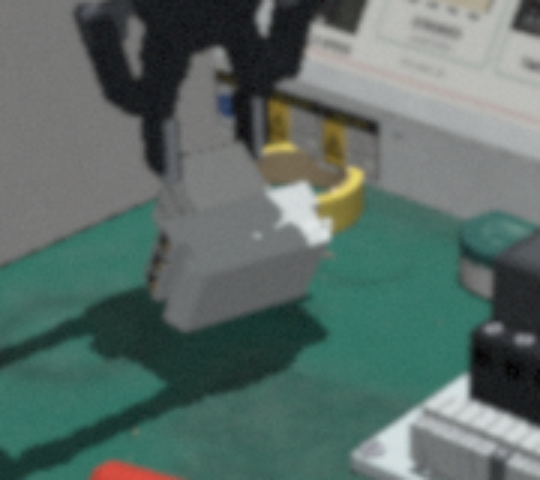

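It has turned roughly 40–45°: the back's lower edge is at crop (190,328) and the front is up in the grip. Next I lower the edge onto the bench and drag along the arc to finish the rotation.

```bash
python3 -m crank '{"translation":[[0,0,6],[0,0,5],[0,0,3],[-5,0,0],[-8,0,-1],[0,0,0]],"roll":[0,0,0,0,0,0],"fingers":[0.4,0.4,0.4,0.4,0.4,0.4]}' 20
python3 -m crank '{"translation":[[-7,0,0],[-8,0,0],[-8,0,1],[0,0,0]],"roll":[0,0,0,0],"fingers":[0.4,0.4,0.4,0.4]}' 20
python3 -c "
from h import *
im=off(2)
to([.4965,-.004,.008],-.28)
g=cv2.cvtColor(im,cv2.COLOR_BGR2GRAY)
cv2.imwrite('pics/s7.png',cv2.resize(im[150:310,190:370],None,fx=3,fy=3))
"
```

```text
clock: 12.95
position: [0.4966, -0.0085, 0.0745]
ee_rot: [-0.0, 0.801, 0.599, 0.003]
contact_force: [-1.4, 6.8, 12.8]
width: 0.0443
gripper_force: 25.8
clock: 13.35
position: [0.4901, -0.0316, 0.0747]
ee_rot: [0.001, 0.801, 0.599, 0.002]
contact_force: [-4.5, 5.2, 23.3]
width: 0.0441
gripper_force: 30.3
M [ 0.9649  0.7108 -0.0211] F [  2.74  -5.56 -22.7 ] com offset tool x mm 31.311494101083937
t 13.45 pos [ 0.4902 -0.0314  0.0747] shift [27.9 -1.8 66.8] roll -0.005 F [-4.3  3.7 22.3] w 0.0444 g 30.3
```

```bash
python3 -m crank '{"translation":[[-8,0,-1],[-8,0,0],[-8,0,1],[0,0,0]],"roll":[0,0,0,0],"fingers":[0.4,0.4,0.4,0.4]}' 20
python3 -c "
from h import *
im=off(2)
to([.4965,-.004,.008],-.28)
cv2.imwrite('pics/s7.png',cv2.resize(im[150:310,190:370],None,fx=3,fy=3))
"
```

```text
clock: 13.85
position: [0.4826, -0.0562, 0.0718]
ee_rot: [0.001, 0.8, 0.6, 0.0]
contact_force: [-0.5, 0.1, 6.6]
width: 0.0441
gripper_force: 28.3
M [ 0.1792  0.1642 -0.0522] F [-0.43 -0.98 -7.63] com offset tool x mm 21.50492611652518
t 13.95 pos [ 0.4827 -0.056   0.0719] shift [53.8 -1.4 63.8] roll -0.004 F [-1.  -0.5  7.8] w 0.0442 g 28.3
```

View pics/s7.png

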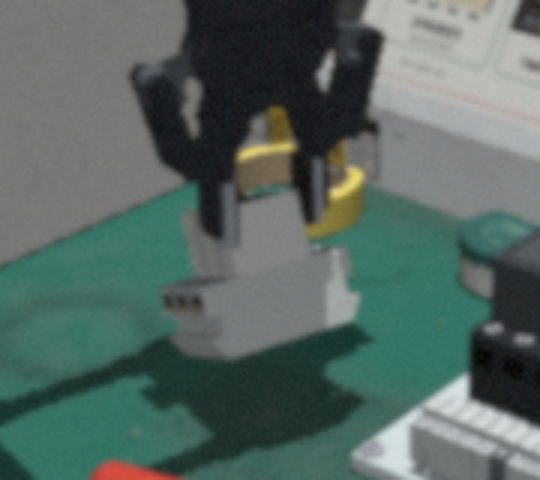

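It's nearly upright with its back edge on the bench, at crop (215,355). I'll finish the arc, press the back flat and let go.

```bash
python3 -m crank '{"translation":[[-6,0,2],[-5,0,2],[-3,0,2],[0,0,2],[0,0,0]],"roll":[0,0,0,0,0],"fingers":[0.4,0.4,0.4,0.4,0.4]}' 20
python3 -c "
from h import *
off(2)"
python3 -m crank '{"translation":[[0,0,0],[0,0,0],[0,0,0],[0,0,-20],[0,0,-20],[0,0,-20],[0,0,0]],"roll":[0,0,0,0,0,0,0],"fingers":[0.6,0.8,1,1,1,1,1]}' 20
python3 -m crank '{"translation":[[50,0,-20],[50,0,0],[50,0,0],[0,0,0]],"roll":[0,0,0,0],"fingers":[1,1,1,1]}' 20
python3 -c "
from h import *
to([.4965,-.004,.008],-.28)
im=get_image('top');cv2.imwrite('pics/t8full.png',im)
im2=get_image('scene');cv2.imwrite('pics/s8full.png',im2)
u=proj('top',[.48,-.09,.076])[0];v=proj('scene',[.48,-.09,.04])[0];print(u,v)
a=cv2.resize(im[int(u[1])-35:int(u[1])+35,int(u[0])-40:int(u[0])+40],None,fx=5,fy=5,interpolation=cv2.INTER_CUBIC)
b=cv2.resize(im2[int(v[1])-70:int(v[1])+70,int(v[0])-80:int(v[0])+80],(400,350),interpolation=cv2.INTER_CUBIC)
cv2.imwrite('pics/c8.png',np.hstack([a,b]))
print(int(u[0])-40,int(u[1])-35)"
```

```text
clock: 14.45
position: [0.4784, -0.0713, 0.0652]
ee_rot: [0.002, 0.8, 0.601, -0.001]
contact_force: [-6.2, -5.1, 18.7]
width: 0.044
gripper_force: 30.5
M [ 0.7041 -0.8592 -0.0748] F [ -6.29  -3.95 -18.87] com offset tool x mm -45.54591123555306
clock: 15.25
position: [0.4802, -0.0691, 0.1251]
ee_rot: [0.002, 0.8, 0.6, 0.001]
contact_force: [0.8, -0.6, -0.2]
width: 0.0854
gripper_force: 0.0
clock: 15.65
position: [0.5203, 0.0772, 0.1407]
ee_rot: [-0.001, 0.798, 0.602, 0.001]
contact_force: [-0.8, -0.4, -0.0]
width: 0.0855
gripper_force: 0.0
t 15.65 pos [0.5203 0.0772 0.1407] shift [-85.   -0.5 132.4] roll 0.002 F [-0.8 -0.4 -0. ] w 0.0855 g 0.0
[293.25764262 244.77450923] [294.3067922  252.62794829]
253 209
```

View pics/c8.png

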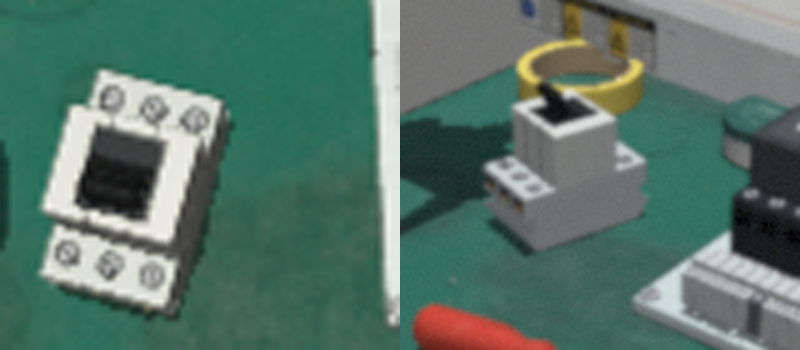

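It stands upright with its lever off, leaning towards the robot. The front face corners in the top crop are (73,103), (198,138), (165,245) and (42,212).

Run:
```python
from h import *
f=(np.array([(73,103),(203,138),(168,245),(42,212)],float)+.5)/5-.5+(253,209)
A=ray('top',f,.076);print(A.round(4),A.mean(0))
for i in range(4):print(np.linalg.norm(A[i]-A[i-1]).round(4),end=' ')
e=(A[0]+A[1]-A[2]-A[3]);l=(A[0]+A[3]-A[1]-A[2]);y1=np.arctan2(e[1],e[0]);y2=np.arctan2(-l[0],l[1]);print('yaw',y1,y2)
c=A.mean(0);to([c[0],c[1],.046],(y1+y2)/2)
# body shoulder corners z=.040 : far-left, far-right, near-left, near-right
f=(np.array([(98,70),(228,105),(40,277),(172,312)],float)+.5)/5-.5+(253,209)
B=ray('top',f,.040);e=B[0]+B[1]-B[2]-B[3];print(B.mean(0),np.arctan2(e[1],e[0]),np.linalg.norm(e)/2)
```

```text
[[ 0.5126 -0.0381  0.076 ]
 [ 0.4972 -0.09    0.076 ]
 [ 0.4547 -0.0759  0.076 ]
 [ 0.4689 -0.0259  0.076 ]] [ 0.48335036 -0.0574929   0.076     ]
0.0453 0.0541 0.0448 0.0519 yaw -0.29591755156797467 -0.2820379679496846
t 15.75 pos [0.5186 0.0728 0.1404] shift [-134.8    2.5   94.6] roll 0.008 F [ 0.2  0.3 -0. ] w 0.0854 g 0.0
[ 0.48254495 -0.0583217   0.04      ] -0.26927046796830223 0.08911440917878091
```

```bash
python3 -m crank '{"translation":[[-45,0,0],[-45,1,0],[-45,1,0],[0,0,30],[0,0,30],[0,0,25],[0,0,11],[0,0,0]],"roll":[0,0,0,0,0,0,0,0],"fingers":[1,1,1,1,1,1,1,1]}' 60
python3 -c "
from h import *
to([.483,-.058,.044],-.285)"
python3 -m crank '{"translation":[[0,0,0],[0,0,0],[0,0,0],[0,0,0],[0,0,0],[0,0,0],[0,0,0]],"roll":[0,0,0,0,0,0,0],"fingers":[0.4,0.4,0.4,0.4,0.4,0.4,0.4]}' 60
python3 -m crank '{"translation":[[0,0,-20],[0,0,-30],[0,0,-30],[0,0,-30],[0,0,-30],[0,0,0]],"roll":[0,0,0,0,0,0],"fingers":[0.4,0.4,0.4,0.4,0.4,0.4]}' 100
python3 -c "
from h import *
to([.533,-.2695,.14],.0275)"
```

```text
clock: 16.55
position: [0.4814, -0.0589, 0.0442]
ee_rot: [-0.002, 0.801, 0.599, -0.001]
contact_force: [-0.4, 0.6, -0.3]
width: 0.0855
gripper_force: 0.0
t 16.55 pos [ 0.4814 -0.0589  0.0442] shift [1.3 1.3 0.2] roll -0.001 F [-0.4  0.6 -0.3] w 0.0855 g 0.0
clock: 17.25
position: [0.4841, -0.0583, 0.0471]
ee_rot: [0.001, 0.8, 0.6, 0.001]
contact_force: [1.0, -0.5, 6.1]
width: 0.0439
gripper_force: 63.5
clock: 17.85
position: [0.4861, -0.0588, 0.1897]
ee_rot: [0.004, 0.8, 0.6, 0.003]
contact_force: [0.9, 0.6, -3.0]
width: 0.0433
gripper_force: 104.0
t 17.85 pos [ 0.4861 -0.0588  0.1897] shift [-189.2  103.5   50.7] roll -0.311 F [ 0.9  0.6 -3. ] w 0.0433 g 104.0
```

```bash
python3 -m crank '{"translation":[[-38,21,0],[-38,21,0],[-38,21,0],[-38,21,0],[-37,20,0],[0,0,0],[0,0,0],[0,0,0]],"roll":[0,0,0,0,0,-0.104,-0.104,-0.103],"fingers":[0.4,0.4,0.4,0.4,0.4,0.4,0.4,0.4]}' 110
python3 -m crank '{"translation":[[0,0,0],[0,0,0]],"roll":[0,0],"fingers":[0.4,0.4]}' 110
python3 -c "
from h import *
for i in range(3): get_image('top');to([.5325,-.2695,.14],.0275)
"
```

```text
clock: 18.65
position: [0.5293, -0.2687, 0.1833]
ee_rot: [-0.002, 0.696, 0.718, -0.0]
contact_force: [-0.9, 0.1, -3.1]
width: 0.043
gripper_force: 113.2
clock: 18.85
position: [0.5297, -0.2683, 0.1844]
ee_rot: [-0.001, 0.698, 0.716, -0.0]
contact_force: [0.4, 0.2, -3.7]
width: 0.0432
gripper_force: 113.2
t 18.9 pos [ 0.5298 -0.2684  0.1848] shift [-1.3  2.7 44.8] roll -0.002 F [ 0.3 -1.  -2.1] w 0.0432 g 113.2
t 18.95 pos [ 0.53   -0.2685  0.1851] shift [-1.1  2.5 45.1] roll -0.002 F [-0.4 -0.  -2.7] w 0.0433 g 113.2
t 19.0 pos [ 0.5301 -0.2686  0.1854] shift [-1.   2.4 45.4] roll -0.001 F [-0.2  0.8 -3.1] w 0.0433 g 113.2
```

```bash
python3 -m crank '{"translation":[[-1,2,15],[0,0,15],[0,0,10],[0,0,0],[0,0,0],[0,0,0]],"roll":[0,0,0,0,0,0],"fingers":[0.4,0.4,0.4,0.4,0.4,0.4]}' 110
python3 -c "
from h import *
for i in range(2): get_image('top');to([.5325,-.2695,.063],.0275)
"
```

```text
clock: 19.6
position: [0.5329, -0.2701, 0.1466]
ee_rot: [0.001, 0.698, 0.717, 0.0]
contact_force: [-0.6, -0.6, -3.8]
width: 0.0436
gripper_force: 113.2
t 19.65 pos [ 0.5329 -0.2701  0.1467] shift [ 0.7 -0.5 83.7] roll -0.001 F [ 0.3 -0.7 -2.9] w 0.043 g 113.2
t 19.7 pos [ 0.5328 -0.2701  0.1467] shift [ 0.7 -0.4 83.7] roll -0.001 F [-0.3  0.1 -2.9] w 0.0433 g 113.2
```

```bash
python3 -m crank '{"translation":[[0.5,0,10],[0,0,10],[0,0,10],[0,0,10],[0,0,5],[0,0,0],[0,0,0]],"roll":[0,0,0,0,0,0,0],"fingers":[0.4,0.4,0.4,0.4,0.4,0.4,0.4]}' 110
python3 -c "
from h import *
for i in range(2): get_image('top');to([.5325,-.2695,.063],.0275);com()
"
```

```text
clock: 20.4
position: [0.5324, -0.2694, 0.1008]
ee_rot: [0.0, 0.698, 0.717, 0.0]
contact_force: [0.2, 0.8, -2.9]
width: 0.0428
gripper_force: 113.2
t 20.45 pos [ 0.5326 -0.2695  0.1011] shift [ 0.  -0.2 38.1] roll -0.001 F [ 0.4 -0.2 -3.3] w 0.0435 g 113.2
moment tool [-0.094  0.022  0.008] F tool [-0.25  0.42  3.28]
t 20.5 pos [ 0.5327 -0.2696  0.1013] shift [ 0.1 -0.2 38.3] roll -0.001 F [ 0.  -0.1 -3.6] w 0.0433 g 113.2
moment tool [-0.023 -0.047  0.036] F tool [-0.11  0.04  3.58]
```

No side contact between the neighbours, so I push down through the clips.

```bash
python3 -m crank '{"translation":[[0,0,8],[0,0,6],[0,0,5],[0,0,4],[0,0,4],[0,0,0]],"roll":[0,0,0,0,0,0],"fingers":[0.4,0.4,0.4,0.4,0.4,0.4]}' 110
python3 -c "
from h import *
to([.5325,-.2695,.063],.0275);com()
"
python3 -m crank '{"translation":[[0,0,3],[0,0,3],[0,0,3],[0,0,2],[0,0,0],[0,0,0]],"roll":[0,0,0,0,0,0],"fingers":[0.4,0.4,0.4,0.4,0.4,0.4]}' 110
python3 -c "
from h import *
to([.5325,-.2695,.063],.0275);com()
"
```

```text
clock: 21.1
position: [0.5324, -0.2698, 0.0747]
ee_rot: [0.001, 0.697, 0.717, -0.0]
contact_force: [-1.8, -0.7, 2.2]
width: 0.0435
gripper_force: 114.3
t 21.1 pos [ 0.5324 -0.2698  0.0747] shift [ 0.3  0.1 11.7] roll -0.0 F [-1.8 -0.7  2.2] w 0.0435 g 114.3
moment tool [ 0.342 -0.072 -0.012] F tool [-0.65 -1.85 -2.18]
clock: 21.7
position: [0.5314, -0.2693, 0.0634]
ee_rot: [-0.001, 0.697, 0.717, -0.0]
contact_force: [-5.1, -0.2, 6.1]
width: 0.0429
gripper_force: 116.3
t 21.7 pos [ 0.5314 -0.2693  0.0634] shift [-0.2  1.1  0.4] roll -0.0 F [-5.1 -0.2  6.1] w 0.0429 g 116.3
moment tool [0.715 0.07  0.025] F tool [-0.04 -5.11 -6.1 ]
```

```bash
python3 -m crank '{"translation":[[0,0,2],[0,0,1],[0,0,0],[0,0,0]],"roll":[0,0,0,0],"fingers":[0.4,0.4,0.4,0.4]}' 110
python3 -m crank '{"translation":[[0,0,2],[0,0,0],[0,0,0]],"roll":[0,0,0],"fingers":[0.4,0.4,0.4]}' 110
python3 -m crank '{"translation":[[0,0,2],[0,0,0],[0,0,0]],"roll":[0,0,0],"fingers":[0.4,0.4,0.4]}' 110
```

```text
clock: 22.1
position: [0.5314, -0.2693, 0.0634]
ee_rot: [0.0, 0.697, 0.717, -0.0]
contact_force: [-9.1, 2.2, 23.5]
width: 0.0435
gripper_force: 118.7
clock: 22.4
position: [0.5314, -0.2693, 0.0633]
ee_rot: [0.0, 0.697, 0.717, -0.0]
contact_force: [-12.2, 5.1, 33.2]
width: 0.0434
gripper_force: 120.0
clock: 22.7
position: [0.5314, -0.2693, 0.0633]
ee_rot: [0.001, 0.697, 0.717, -0.0]
contact_force: [-14.3, 5.5, 43.9]
width: 0.0435
gripper_force: 121.4
```

It has bottomed out at TCP z 0.0633, against 0.0631 expected for home, with the force climbing against the floor. I'll relieve the push, let go and rise.

```bash
python3 -m crank '{"translation":[[0,0,-6],[0,0,0],[0,0,0],[0,0,0],[0,0,0],[0,0,0]],"roll":[0,0,0,0,0,0],"fingers":[0.4,0.6,0.8,1,1,1]}' 30
python3 -m crank '{"translation":[[0,0,-20],[0,0,-30],[0,0,-30],[0,0,0],[0,-45,0],[0,-25,0],[0,0,0]],"roll":[0,0,0,0,0,0,0],"fingers":[1,1,1,0,0,0,0]}' 30
python3 -c "
from h import *
im=get_image('top');cv2.imwrite('pics/t9full.png',im);sc=get_image('scene');cv2.imwrite('pics/s9full.png',sc)
to([.5325,-.2695,.105],.0275)
c,s=np.cos(.0275),np.sin(.0275)
P=lambda z,y0:[[.5325+c*a-s*(b+y0),-.2695+s*a+c*(b+y0),z] for a,b in((22.5e-3,27e-3),(22.5e-3,-27e-3),(-22.5e-3,-27e-3),(-22.5e-3,27e-3))]
for n in('top','scene'):print(n,proj(n,P(.092,0)).round(1).tolist())
g=cv2.cvtColor(im,cv2.COLOR_BGR2GRAY)
for r in (200,215,224,232):print(r,g[r,365:440].tolist())
"
```

```text
clock: 23.3
position: [0.5325, -0.2692, 0.0613]
ee_rot: [-0.0, 0.697, 0.717, 0.0]
contact_force: [-1.4, 0.8, 0.1]
width: 0.0853
gripper_force: 0.0
clock: 24.0
position: [0.4586, -0.2701, 0.1409]
ee_rot: [-0.002, 0.698, 0.716, -0.001]
contact_force: [-0.0, 0.3, 0.1]
width: 0.028
gripper_force: 0.0
t 24.1 pos [ 0.4623 -0.2713  0.1415] shift [-0.1 70.2 36.5] roll -0.001 F [-0.5  0.9 -0.6] w 0.0126 g 0.0
top [[369.6, 204.4], [397.3, 203.0], [399.0, 225.6], [371.1, 226.9]]
scene [[405.3, 234.8], [438.8, 245.5], [423.4, 257.7], [389.2, 246.1]]
200 [147, 146, 141, 138, 132, 127, 120, 112, 101, 87, 65, 47, 47, 50, 62, 61, 57, 59, 64, 69, 74, 74, 78, 83, 85, 89, 90, 91, 96, 97, 100, 100, 103, 106, 107, 109, 112, 113, 114, 116, 119, 121, 121, 123, 124, 125, 125, 128, 128, 130, 131, 133, 133, 137, 136, 138, 138, 140, 141, 141, 141, 143, 145, 145, 147, 148, 147, 148, 152, 151, 151, 153, 153, 153, 155]
215 [75, 72, 72, 55, 74, 149, 213, 209, 209, 211, 194, 71, 20, 29, 19, 27, 39, 69, 62, 50, 51, 49, 49, 51, 51, 53, 52, 51, 55, 63, 78, 82, 85, 79, 74, 57, 54, 57, 58, 63, 67, 73, 76, 78, 80, 82, 87, 89, 91, 93, 96, 98, 100, 106, 106, 106, 110, 112, 112, 113, 117, 117, 117, 121, 120, 123, 126, 126, 127, 129, 130, 132, 131, 136, 134]
224 [88, 80, 77, 70, 50, 111, 205, 212, 212, 213, 204, 158, 18, 21, 30, 51, 69, 57, 50, 52, 51, 50, 49, 50, 52, 51, 52, 53, 50, 50, 53, 54, 55, 51, 53, 60, 72, 79, 80, 84, 84, 88, 87, 86, 85, 87, 80, 65, 50, 54, 55, 61, 64, 67, 73, 74, 80, 81, 84, 86, 88, 91, 93, 98, 99, 103, 106, 106, 108, 110, 112, 113, 113, 115, 116]
232 [20, 20, 22, 29, 98, 182, 181, 186, 194, 158, 8, 11, 19, 22, 22, 28, 52, 71, 70, 52, 48, 54, 52, 53, 52, 52, 52, 53, 52, 53, 55, 54, 52, 53, 53, 52, 56, 53, 53, 55, 54, 55, 56, 53, 52, 57, 62, 68, 73, 79, 80, 81, 84, 83, 84, 84, 83, 81, 68, 56, 54, 57, 61, 62, 68, 71, 75, 77, 81, 84, 86, 90, 92, 94, 98]
```

Seated: the front's left edge is at column 370, as predicted. I'll lower the shut fingers behind the lever and push it away from the robot.

```bash
python3 -m crank '{"translation":[[0,0,0],[0,0,15],[0,0,15],[0,0,7],[0,15,0],[0,10,0],[0,0,0]],"roll":[0,0,0,0,0,0,0],"fingers":[0,0,0,0,0,0,0]}' 30
python3 -c "
from h import *
to([.5325,-.2695,.104],.0275)"
python3 -m crank '{"translation":[[0,5,0],[0,5,0],[0,5,0],[0,4,0],[0,0,0]],"roll":[0,0,0,0,0],"fingers":[0,0,0,0,0]}' 30
python3 -c "
from h import *
to([.5325,-.2695,.104],.0275)"
```

```text
clock: 24.8
position: [0.4904, -0.2713, 0.1056]
ee_rot: [0.002, 0.697, 0.717, 0.0]
contact_force: [0.9, 0.5, -0.4]
width: -0.0
gripper_force: 0.0
t 24.8 pos [ 0.4904 -0.2713  0.1056] shift [ 0.6 42.2  1.7] roll 0.001 F [ 0.9  0.5 -0.4] w -0.0 g 0.0
clock: 25.3
position: [0.5068, -0.27, 0.1049]
ee_rot: [0.0, 0.697, 0.717, 0.0]
contact_force: [-0.2, -0.2, -0.6]
width: 0.0002
gripper_force: 0.0
t 25.3 pos [ 0.5068 -0.27    0.1049] shift [-0.2 25.7  0.9] roll -0.0 F [-0.2 -0.2 -0.6] w 0.0002 g 0.0
```

```bash
python3 -m crank '{"translation":[[0,4,0],[0,0,0],[0,0,0]],"roll":[0,0,0],"fingers":[0,0,0]}' 30
python3 -m crank '{"translation":[[0,4,0],[0,0,0],[0,0,0]],"roll":[0,0,0],"fingers":[0,0,0]}' 30
python3 -m crank '{"translation":[[0,4,0],[0,0,0],[0,0,0]],"roll":[0,0,0],"fingers":[0,0,0]}' 30
```

```text
clock: 25.6
position: [0.5088, -0.2698, 0.1051]
ee_rot: [-0.001, 0.697, 0.717, -0.001]
contact_force: [-5.1, -0.0, 4.0]
width: -0.0001
gripper_force: 3.6
clock: 25.9
position: [0.5113, -0.2697, 0.1058]
ee_rot: [-0.002, 0.697, 0.717, -0.002]
contact_force: [-9.5, -0.3, 11.1]
width: 0.0001
gripper_force: 7.4
clock: 26.2
position: [0.5206, -0.2698, 0.1075]
ee_rot: [0.003, 0.698, 0.716, 0.002]
contact_force: [1.3, 2.8, 10.7]
width: -0.0001
gripper_force: 5.2
```

```bash
python3 -m crank '{"translation":[[0,3,0],[0,3,0],[0,0,0]],"roll":[0,0,0],"fingers":[0,0,0]}' 30
python3 -c "
from h import *
to([.5325,-.2695,.104],.0275)"
```

```text
clock: 26.5
position: [0.5248, -0.2695, 0.1046]
ee_rot: [0.0, 0.697, 0.717, 0.0]
contact_force: [-0.1, -0.4, 0.3]
width: 0.0002
gripper_force: 0.0
t 26.5 pos [ 0.5248 -0.2695  0.1046] shift [-0.2  7.7  0.6] roll -0.0 F [-0.1 -0.4  0.3] w 0.0002 g 0.0
```

```bash
python3 -m crank '{"translation":[[0,-20,0],[0,-40,-20],[0,-40,-50],[0,-30,-50],[0,0,0],[0,0,0]],"roll":[0,0,0,0,0,0],"fingers":[0,0,0,0,0,0]}' 30
python3 -c "
from h import *
im=get_image('top');sc=get_image('scene')
to([.5325,-.2695,.104],.0275)
c,s=np.cos(.0275),np.sin(.0275)
W=lambda a,b,z:[.5325+c*a-s*b,-.2695+s*a+c*b,z]
for nm,y in(('load',0),('feed',-.0575)):
  for st,a in(('off',-.0105),('on',.0105)):
    for n,I in(('scene',sc),('scene_before',cv2.imread('pics/s9full.png')),('top',im)):
      u,v=proj(n[:5] if n[0]=='s' else n,[W(a,y,.108)])[0].round().astype(int)
      print(nm,st,n,(u,v),I[v-2:v+3,u-2:u+3].mean((0,1)).round())
# template: front patch in the top view, feed vs load, now vs before
g=lambda I,y:cv2.cvtColor(I[int(proj('top',[W(0,y,.092)])[0][1])-10:int(proj('top',[W(0,y,.092)])[0][1])+10,int(proj('top',[W(0,y,.092)])[0][0])-11:int(proj('top',[W(0,y,.092)])[0][0])+11],cv2.COLOR_BGR2GRAY)
for y in(0,-.0575):print(g(im,y)[:,11])
"
```

```text
clock: 27.1
position: [0.4074, -0.2731, 0.2075]
ee_rot: [0.001, 0.698, 0.716, 0.0]
contact_force: [-0.2, 0.5, -0.5]
width: 0.0001
gripper_force: 0.0
t 27.2 pos [ 0.4072 -0.2722  0.2055] shift [ -0.8 125.4 101.3] roll -0.0 F [0.4 0.9 0.1] w 0.0002 g 0.0
load off scene (np.int64(411), np.int64(238)) [54. 53. 51.]
load off scene_before (np.int64(411), np.int64(238)) [46. 44. 43.]
load off top (np.int64(386), np.int64(218)) [ 92. 101.  88.]
load on scene (np.int64(419), np.int64(233)) [51. 50. 48.]
load on scene_before (np.int64(419), np.int64(233)) [135. 135. 132.]
load on top (np.int64(385), np.int64(208)) [74. 82. 74.]
feed off scene (np.int64(449), np.int64(251)) [44. 42. 41.]
feed off scene_before (np.int64(449), np.int64(251)) [46. 44. 42.]
feed off top (np.int64(416), np.int64(217)) [130. 150. 156.]
feed on scene (np.int64(456), np.int64(245)) [48. 46. 45.]
feed on scene_before (np.int64(456), np.int64(245)) [49. 48. 46.]
feed on top (np.int64(415), np.int64(206)) [72. 84. 87.]
[ 48  47  52  53  58  70  89  98 104 108 116 116 108  83  77  75  78  77
  77  79]
[119 109  93  67  56  48  57  93 120 128 143 150 148 148 147 146 145 143
 143 141]
```

The load's "on" tip point turned dark, the same as the feed's. I'll move the arm clear to be sure it isn't the gripper in the way.

```bash
python3 -m crank '{"translation":[[50,0,-30],[50,0,-30],[50,0,-30],[50,0,-30],[50,0,0],[50,0,0],[0,0,0],[0,0,0]],"roll":[0,0,0,0,0,0,0,0],"fingers":[0,0,0,0,0,0,0,0]}' 30
python3 -c "
from h import *
im=get_image('top');sc=get_image('scene')
to([.5325,-.2695,.104],.0275)
b=cv2.imread('pics/s9full.png');a0=cv2.imread('pics/scene0.png')
c,s=np.cos(.0275),np.sin(.0275)
W=lambda a,b,z:[.5325+c*a-s*b,-.2695+s*a+c*b,z]
G=lambda I:cv2.cvtColor(I,cv2.COLOR_BGR2GRAY)
def line(n,I,y,z):return [int(G(I)[tuple(proj(n,[W(a/1000,y,z)])[0].round().astype(int)[::-1])]) for a in range(-21,22,3)]
for z in(.104,.110):
  print('load now',line('scene',sc,0,z));print('load bef',line('scene',b,0,z));print('feed now',line('scene',sc,-.0575,z));print('feed t0 ',line('scene',a0,-.0575,z))
t0=cv2.imread('pics/top0.png')
print('top load',line('top',im,0,.11));print('top feed',line('top',im,-.0575,.11))
x,y=proj('scene',[W(0,-.0575,.1)])[0].round().astype(int);T=sc[y-13:y+9,x-14:x+15]
x,y=proj('scene',[W(0,0,.1)])[0].round().astype(int)
for nm,I in(('now',sc),('before',b)):
  r=cv2.matchTemplate(I[y-18:y+14,x-19:x+20],T,cv2.TM_CCOEFF_NORMED);print(nm,r.max())
"
```

```text
clock: 28.0
position: [0.4, 0.0002, 0.3082]
ee_rot: [-0.001, 0.696, 0.718, -0.001]
contact_force: [0.0, -0.6, 0.6]
width: 0.0001
gripper_force: 0.0
t 28.1 pos [ 0.4002 -0.0017  0.3085] shift [-271.3  125.5  204.2] roll -0.0 F [ 0.5 -0.   0.5] w 0.0002 g 0.0
load now [28, 25, 24, 25, 21, 28, 27, 26, 30, 21, 29, 29, 23, 29, 58]
load bef [17, 21, 23, 9, 28, 24, 33, 63, 111, 119, 133, 133, 134, 135, 133]
feed now [31, 16, 20, 26, 15, 27, 25, 30, 31, 27, 24, 22, 28, 43, 47]
feed t0  [28, 26, 21, 28, 22, 24, 23, 25, 24, 17, 26, 26, 25, 41, 40]
load now [127, 107, 58, 33, 23, 18, 25, 24, 26, 29, 46, 87, 100, 119, 120]
load bef [16, 16, 17, 53, 61, 111, 135, 135, 136, 134, 133, 132, 132, 132, 132]
feed now [121, 93, 41, 28, 26, 22, 28, 25, 28, 22, 48, 91, 118, 118, 115]
feed t0  [118, 91, 45, 28, 26, 26, 27, 28, 24, 27, 45, 90, 118, 120, 116]
top load [215, 64, 64, 63, 55, 24, 24, 23, 22, 18, 34, 42, 163, 223, 219]
top feed [212, 61, 62, 58, 52, 29, 28, 22, 21, 21, 31, 67, 157, 203, 201]
now 0.93151796
before 0.7558345
```

The load profiles now match the feed switch, which is on, in both views, so I'm handing in.

```bash
python3 -c "
from rig import manip
print(manip.sign_off())"
```

```text
the job is handed in; nothing more can be done
None
```

The job is handed in at about 28 s on the robot's clock: the switch was stood upright and let go, regripped, and pushed home (TCP within 0.2 mm of the expected seated height). Its lever was then thrown, and both levers read as on in the two camera views; sign-off gave no verdict.

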